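# Unload the jar transport rack and lock it up again

### The arm

A 6-joint arm with a two-finger parallel gripper is mounted at the origin on the work surface. World frame = base frame: x ahead of the robot, y to its left, z up, the work surface at z = 0. Lengths are in mm, angles in rad, forces in N, time in s.
With the tool pointing down it reaches from about 300 to 775 mm from the base axis. Payload 14.6 kg.
Tool frame: the origin (TCP) lies between the finger pads; the fingertips stand 22 mm ahead of it and the grasp point (between the pads) lies 3 mm ahead of it (manip.tcp_to_tips is the distance from the TCP to the fingertips, in mm); y points along the fingers, z is the direction in which the jaws open and shut, and the axes are right-handed (so a half turn about y gives the same grasp; the last joint's range is limited). The gripper opens to 94 mm and grips with 3 to 60 N. Pads are 16 mm wide; open, the fingers measure 119 mm over their backs; the gripper's body (75 mm by 177 mm) begins 78 mm behind the grasp point.
Start: joints at [-1.374, 0.3, 1.521, -0, 1.321, -0.067], TCP at [143.406, -530.965, 227.446] pointing down, gripper open.
Joint ranges: [-3.03, 3.03], [-0.79, 2.21], [0.23, 2.52], [-1.04, 4.18], [0, 3.07], [-2.55, 2.55]. Speed limits (rad/s): [2.22, 2.22, 2.57, 3.14, 3.14, 3.14].

### API

Orientations are given as [roll, pitch, yaw] about the fixed x, y, z axes, in that order (R = Rz(yaw) Ry(pitch) Rx(roll)).
In Python, from cell import manip gives the robot as it stands.
- The arm moves only by the shell command python3 -m jog 'ROWS' [OPENING] [FORCE]. ROWS is JSON, one flat list of numbers, 6 for each row, row after row: the shift along the tool's x, y, z in mm, then the turn, a rotation vector about the tool's x, y, z in degrees. A call has 1 to 10 rows; each row is the pose to reach, as a shift and turn from the pose commanded when the call began, along the tool's axes at that moment; what a row does not reach only later rows make up. A row lasts 1/12 s, in which the tool goes at most 41.7 mm and 7.16 degrees, less where a joint would pass 70% of its speed; a pose out of reach is approached as far as the arm can. A call with a gripper value outside its range is refused whole. OPENING is the finger opening in mm, from 0 to 94, set as the call begins (- or left out, the last holds). The fingers move at their own pace and stop on an object; FORCE is the grip in N (left out, the last holds). Time passes only in rows, so rows that repeat a pose let the fingers close. It gives the time, the measured TCP pose, the force and the opening at its end, in the units of the state.
- manip.read_state(): the state, without advancing time (a new reading comes with each control period).
- manip.camera(name): name is "scene" or "top"; returns a dict with "img" (400x640x3 uint8, red, green, blue), "intrinsics" (3x3 intrinsics, pixels), "origin" and "orientation" of the camera in the world. Camera axes: x right, y down, z forward; pixel columns grow to the right and rows downward; lengths in mm; the calibration is good to about 2 mm. A picture is of the moment at which its call begins. There is no depth.
- manip.sign_off(): hands the job in, once; it reports no verdict.
Trained networks look in a picture, given as the dict that the camera call returned (one of the last four; its "shot" number tells which), for a name from the list of things; names that differ only in an ending like _2 or _b are one class to them, and where a whole thing is asked for, a point or a joint stands for the part that bears it (a point fixed in the world has none). Each returns a list of dicts, best first, with "score" (0 to 1); they miss things now and then, are a little off and sometimes report something else, mostly with a low value. They report only what shows in the picture. A call takes as long as a camera call.
- manip.masks_of(thing, picture): "pixels" (400x640 bool, what is visible of it) and "xy" ([column, row] in pixels, amid what is visible of it).
- manip.tip_of(thing, picture): "xy" ([column, row] in pixels: a listed point, or the origin of a listed thing).
The state is a dict: "clock": time; "joints": joint angles; "qd": joint speeds; "effort": joint torques, N m; "eef_pos": TCP position; "eef_rot": TCP orientation; "wrist_force": force on the tool from outside, world axes, zero at the start; "moment": the same for the moment, N m; "finger_gap": finger opening in mm.
Only numpy, scipy, OpenCV 4.12 (cv2) and the standard library are available. Lean on these libraries where they do the work, as an engineer would, in place of code of your own. Each camera call takes 0.05 s, during which the arm holds its last target.

### The job

The jars have arrived in the transport rack: lift the keeper's knob out of the locking notch and drop it into the free notch nearer the robot, then lift the hold-down strip out of its two brackets and lay it aside. Stand every jar upright on the floor of the grey tray, set down rather than dropped, then lay the strip back in both brackets and set the keeper's knob fully down in the locking notch again, over the strip's end. Leave everything else on the table where it is.

Things in the scene. Friction and masses are not known exactly. Their poses are not given: they have to be found in the camera images.
- rack: Steel transport rack fixed to the table, 400 mm long (y axis), 92 mm deep (x axis, away from the robot give or take its yaw); origin on the table under the middle of the jar row. Jars stand in a row along y, about 66 mm apart, some places empty, on its floor (32 mm high) between 50 mm high side lips at x = +-43 mm. A bracket at each end; the keeper is outside the -y one.
- bracket_keeper_end (a point): At the keeper's end, y = -158 mm of the rack: open-topped bracket at the rack's end: a seat 118 mm above the table between two posts, 44 mm apart in x, tops 146 mm high, outer faces at x = +-34 mm; an end stop 15 mm further out (top 126 mm) keeps the strip from sliding out endways. This point: middle of the seat.
- bracket_far_end (a point): At the other end, y = +158 mm of the rack: open-topped bracket at the rack's end: a seat 118 mm above the table between two posts, 44 mm apart in x, tops 146 mm high, outer faces at x = +-34 mm; an end stop 15 mm further out (top 126 mm) keeps the strip from sliding out endways. This point: middle of the seat.
- notch_lock (a point): Locking notch, 22 mm wide and 16 mm deep, in the top edge (128 mm high) of the upright 10 mm thick cheek plate at the rack's keeper end, y = -189 mm, which runs along the rack's x from -110 to 40 mm. This point: middle of the notch's floor, at x = 0 of the rack.
- notch_free (a point): Free notch, same size, in the same top edge 70 mm nearer the robot, at x = -70 mm of the rack. This point: middle of the notch's floor.
- keeper (a joint): Sliding of the keeper along the cheek plate, m: 0 with its 14 mm wide tongue in the locking notch (its finger plate covers the strip's end), 0.070 in the free notch, towards -x of the rack. Range -0.004 to 0.074. It stays where it is left (about 1 N of friction).
- knob (a joint): Height of the keeper's knob, m: 0 = fully down in a notch, 0.016 = resting on the land between the notches, 0.024 = highest. It must be raised more than 0.016 to slide; it sinks under its own weight (about 1.3 N) when let go.
- knob_grip (a point): The keeper's upright round black knob, 26 mm in diameter, 48 mm tall; this point: on its axis, 22 mm below its top, 26 mm above the finger plate it stands on, 164 mm above the table when down. Axes as the rack's. The finger plate (18 mm wide in x, 8 mm thick, reaching 40 mm to +y) ends over the strip's end, 4 mm above it when locked.
- strip_grip (a point): Hold-down strip: flat aluminium bar 336 mm long (y axis), 36 mm wide (x), 8 mm thick, 0.2 to 0.45 kg, with a black grip block on its middle, 76 mm long in y, 16 mm wide in x, 8 to 48 mm above the underside. This point: in the block, 30 mm above the underside; z up. At the start it lies in both brackets, 8 mm over the jar lids, this point 148 mm above the rack's origin.
- tray: Empty low grey plastic tray, fixed to the table, 250 mm (its x axis) by 190 mm (y), 26 mm high, walls and floor 4 mm thick; origin: centre of its underside.
- jar0_mid (a point): one of up to four identical closed glass jars of brown spread with a white lid, upright round, 60 mm in diameter (lid 57 mm), 78 mm tall, about 0.2 to 0.4 kg; None if absent. This point is the jar's centre, 39 mm above its underside; its z axis points to the lid. At the start it stands in the rack under the strip.
- jar1_mid (a point): one of up to four identical closed glass jars of brown spread with a white lid, upright round, 60 mm in diameter (lid 57 mm), 78 mm tall, about 0.2 to 0.4 kg; None if absent. This point is the jar's centre, 39 mm above its underside; its z axis points to the lid. At the start it stands in the rack under the strip.
- jar2_mid (a point): one of up to four identical closed glass jars of brown spread with a white lid, upright round, 60 mm in diameter (lid 57 mm), 78 mm tall, about 0.2 to 0.4 kg; None if absent. This point is the jar's centre, 39 mm above its underside; its z axis points to the lid. At the start it stands in the rack under the strip.
- jar3_mid (a point): one of up to four identical closed glass jars of brown spread with a white lid, upright round, 60 mm in diameter (lid 57 mm), 78 mm tall, about 0.2 to 0.4 kg; None if absent. This point is the jar's centre, 39 mm above its underside; its z axis points to the lid. At the start it stands in the rack under the strip.
- bigjar: Bystander: large lidded jar, 90 mm wide, 130 mm tall; origin under its centre, on the table.
- sauce0: Bystander: red sauce bottle, 60 mm wide, 190 mm tall; origin under its centre, on the table.
- sauce1: Bystander: red sauce bottle, 60 mm wide, 190 mm tall; origin under its centre, on the table.
- tape: Bystander: roll of yellow tape lying flat, 80 mm wide, 30 mm high; origin under its centre, on the table.
- scraper: Bystander: spatula lying on the table; origin under its middle.

How it is judged:
By the outcome, as a careful person would: the job done as asked, in the order asked, and still so for the second after the job is handed in, with the robot touching nothing.
Of jar0, jar1, jar2, jar3 only 2 to 4 are there at a start; the rules pass over those that are not, and their reading is None.
At some moment in a run one of strip, jar0, jar1, jar2, jar3 may be knocked a few centimetres aside while the robot is not near it.
It also fails if it takes over 210 s, if anything falls off the work surface, if the arm or the gripper's body presses on something with over 40 N, if the wrist force passes 120 N, or if a joint passes its speed limit or range.

## Working session

There is one attempt and no reset: what is moved stays moved. The work goes in short steps, Python scripts to look and compute and a shell command to move; the robot and the scene stay as the last step left them, time stands still between calls to the robot, and variables do not carry over. Pictures are saved under pics/ and viewed, and the job is handed in when it is done.

```bash
ls; mkdir -p pics; cat > h.py <<'E'
import numpy as np,cv2
from cell import manip
from scipy.spatial.transform import Rotation as R
def shot(name,fn):
    c=manip.camera(name); cv2.imwrite('pics/'+fn,c['img'][:,:,::-1]); return c
def camR(c):
    o=np.array(c['orientation'],float)
    return o if o.shape==(3,3) else R.from_euler('xyz',o).as_matrix()
def ray(c,xy):
    d=np.linalg.inv(np.array(c['intrinsics']))@np.array([xy[0],xy[1],1.]); return np.array(c['origin']),camR(c)@d
def at_z(c,xy,z):
    o,d=ray(c,xy); return o+d*(z-o[2])/d[2]
def proj(c,p):
    q=np.array(c['intrinsics'])@(camR(c).T@(np.array(p)-np.array(c['origin']))); return q[:2]/q[2]
def tri(c1,x1,c2,x2):
    A=np.zeros((3,3));b=np.zeros(3)
    L=[]
    for c,x in((c1,x1),(c2,x2)):
        o,d=ray(c,x);d=d/np.linalg.norm(d);P=np.eye(3)-np.outer(d,d);A+=P;b+=P@o;L.append((P,o))
    p=np.linalg.solve(A,b); return p,[np.linalg.norm(P@(p-o)) for P,o in L]
E
python3 - <<'E'
from h import *
s=manip.read_state()
for k,v in s.items(): print(k,np.round(v,3))
cs={n:shot(n,n+'0.png') for n in('scene','top')}
for n,c in cs.items(): print(n,c['origin'],c['orientation'],c['intrinsics'])
for t in ['rack','bracket_keeper_end','bracket_far_end','notch_lock','notch_free','knob_grip','strip_grip','tray','jar0_mid']:
    for n,c in cs.items():
        print(t,n,[(np.round(r['xy'],1).tolist(),round(r['score'],2)) for r in manip.tip_of(t,c)[:5]])
E
```

```text
pics
clock 0.0
joints [-1.374  0.3    1.522  0.     1.321 -0.067]
qd [ 0.     0.002 -0.    -0.001  0.001  0.   ]
effort [-1.0000e-03 -5.3182e+01 -3.5274e+01  7.1000e-02  2.4000e-02 -0.0000e+00]
eef_pos [ 143.369 -530.741  226.873]
eef_rot [-1.572  0.    -2.878]
wrist_force [ 0.248  0.147 -0.096]
moment [ 0.001 -0.048  0.034]
finger_gap 94.033
scene [1419.35450697  946.14493685 1319.11560536] [-2.32289905 -0.01263465  2.44120685] [[496.08520604   0.         317.70169063]
 [  0.         496.08520604 206.30138186]
 [  0.           0.           1.        ]]
top [ 386.85168907  -14.46066186 1499.02684391] [-2.9900415  -0.01863015 -1.55127072] [[470.436476     0.         324.03371039]
 [  0.         470.436476   189.49761483]
 [  0.           0.           1.        ]]
rack scene [([352.6, 259.9], 0.7)]
rack top [([255.5, 196.6], 0.69)]
bracket_keeper_end scene [([323.1, 216.9], 0.57)]
bracket_keeper_end top [([305.7, 187.4], 0.57)]
bracket_far_end scene [([393.3, 261.7], 0.67)]
bracket_far_end top [([195.0, 199.7], 0.86)]
notch_lock scene []
notch_lock top [([315.0, 187.0], 0.83)]
notch_free scene [([329.7, 203.6], 0.91)]
notch_free top [([314.2, 211.1], 0.87)]
knob_grip scene [([317.3, 199.5], 0.55)]
knob_grip top [([316.8, 182.3], 0.63), ([225.4, 196.8], 0.31)]
strip_grip scene [([355.8, 231.6], 0.73), ([317.3, 210.4], 0.51), ([393.5, 263.5], 0.45)]
strip_grip top [([250.4, 190.7], 0.76)]
tray scene [([293.6, 207.7], 0.69), ([377.2, 267.1], 0.16)]
tray top [([315.2, 186.1], 0.66), ([368.3, 196.6], 0.55)]
jar0_mid scene [([362.3, 255.3], 0.62)]
jar0_mid top [([243.6, 192.5], 0.47)]
```

```bash
python3 - <<'E'
import cv2
for n in('scene0','top0'):
    im=cv2.imread(f'pics/{n}.png')
    if n=='scene0': cr=im[120:340,220:500]
    else: cr=im[100:320,150:450]
    cv2.imwrite(f'pics/{n}c.png',cv2.resize(cr,None,fx=2.6,fy=2.6,interpolation=cv2.INTER_CUBIC))
E
```

```text
(no output)
```

View pics/scene0.png

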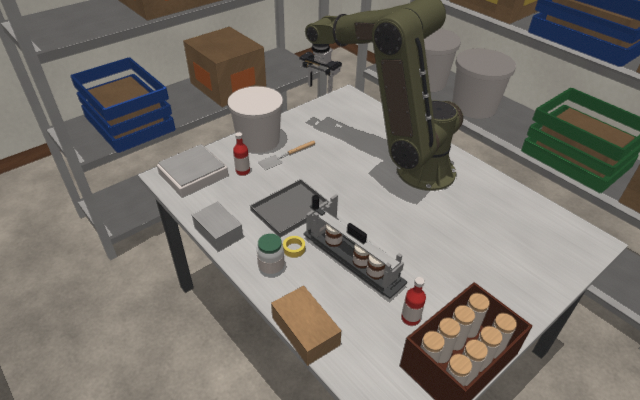

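View pics/top0.png

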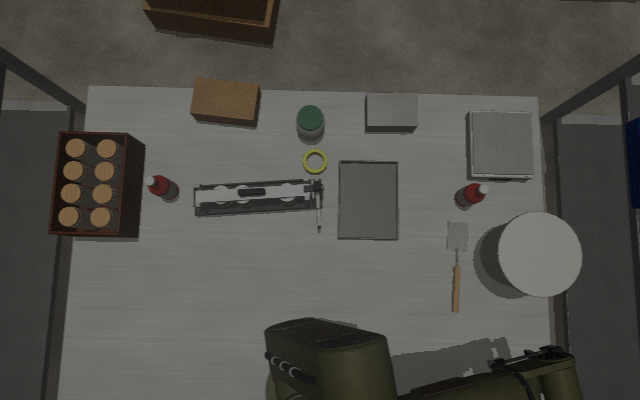

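```bash
python3 - <<'E'
from h import *
s=manip.camera('scene');t=manip.camera('top')
S={'bk':(323.1,216.9),'bf':(393.3,261.7),'nf':(329.7,203.6),'knob':(317.3,199.5),'sg':(355.8,231.6),'tray':(293.6,207.7)}
T={'bk':(305.7,187.4),'bf':(195,199.7),'nf':(314.2,211.1),'knob':(316.8,182.3),'sg':(250.4,190.7),'tray':(368.3,196.6),'nl':(315,187)}
H={'bk':118,'bf':118,'nf':112,'nl':112,'knob':164,'sg':148,'tray':0}
for k in T:
    if k in S:
        p,e=tri(s,S[k],t,T[k]); print(k,'tri',p.round(1),np.round(e,1), 'scene@h',at_z(s,S[k],H[k]).round(1),end=' ')
    print(k,'top@h',at_z(t,T[k],H[k]).round(1))
for th in ['bigjar','sauce0','tape','scraper']:
    for n,c in(('s',s),('t',t)):
        print(th,n,[(at_z(c,r['xy'],0).round(0).tolist(),round(r['score'],2)) for r in manip.tip_of(th,c)[:5]])
E
```

```text
bk tri [600.9  21.6 115. ] [4.2 4.2] scene@h [600.4  27.2 118. ] bk top@h [603.3  18.5 118. ]
bf tri [563.  334.5 129.6] [7.7 7.7] scene@h [560.5 323.2 118. ] bf top@h [559.4 343.3 118. ]
nf tri [534.9  -9.8 115.5] [2.1 2.1] scene@h [533.6 -14.2 112. ] nf top@h [533.8  -8.3 112. ]
knob tri [604.9  -9.5 177.8] [6.4 6.4] scene@h [591.2 -15.8 164. ] knob top@h [611.7 -14.1 164. ]
sg tri [585.7 175.6 153.6] [1.6 1.6] scene@h [582.8 170.7 148. ] sg top@h [585.4 177.6 148. ]
tray tri [ 588.1 -172.7   11.8] [9.5 9.5] scene@h [ 575.2 -174.5    0. ] tray top@h [ 596.4 -181.     0. ]
nl top@h [606.1  -9.1 112. ]
bigjar s [([816.0, 13.0, 0.0], 0.66)]
bigjar t [([815.0, 22.0, 0.0], 0.95)]
sauce0 s [([602.0, -497.0, 0.0], 0.96), ([597.0, 451.0, 0.0], 0.61)]
sauce0 t [([593.0, -491.0, 0.0], 0.88), ([602.0, 463.0, 0.0], 0.58)]
tape s [([714.0, -8.0, 0.0], 0.89), ([482.0, 56.0, 0.0], 0.58)]
tape t [([709.0, -5.0, 0.0], 0.66)]
scraper s [([386.0, -463.0, 0.0], 0.76)]
scraper t [([391.0, -461.0, 0.0], 0.95)]
```

View pics/scene0c.png

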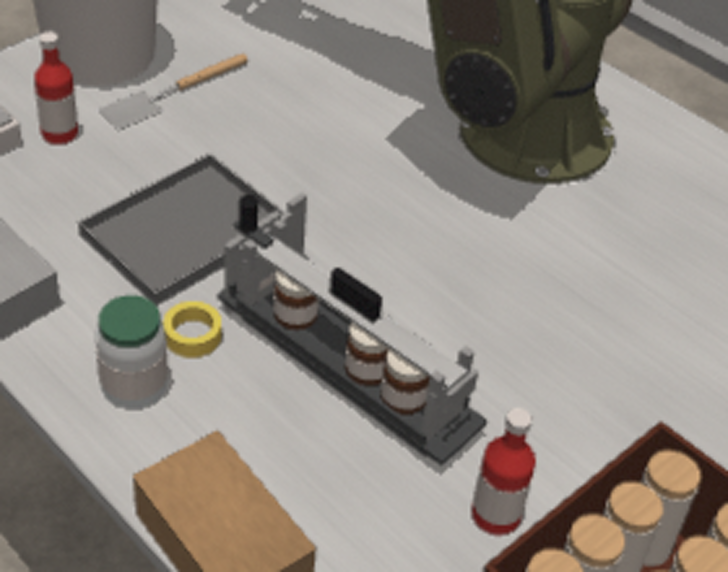

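View pics/top0c.png

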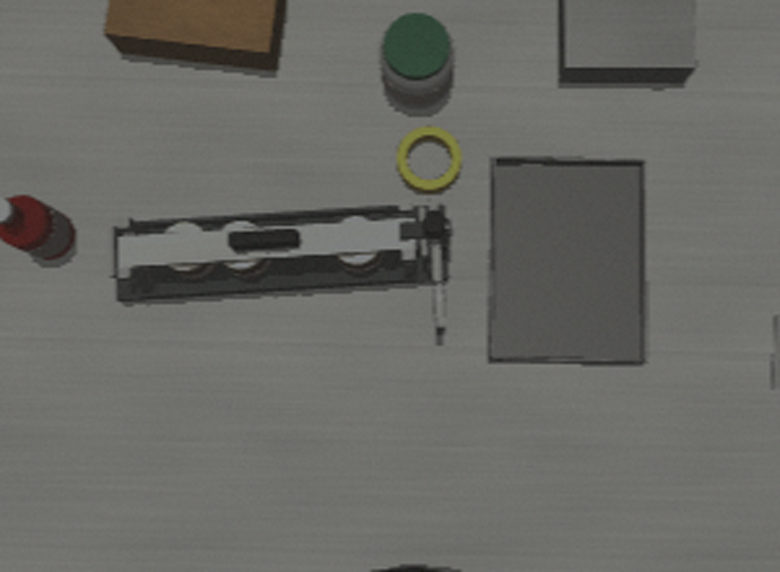

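```bash
python3 - <<'E'
import cv2
def crop(n,o,x0,y0,w,h,f):
    im=cv2.imread(f'pics/{n}.png')[y0:y0+h,x0:x0+w]
    im=cv2.resize(im,None,fx=f,fy=f,interpolation=cv2.INTER_CUBIC)
    im=cv2.convertScaleAbs(im,alpha=1.7 if 'top' in n else 1.2)
    for i in range(0,w,10): cv2.putText(im,str(x0+i),(i*f,8),0,.3,(0,0,255)); cv2.line(im,(i*f,8),(i*f,14),(0,0,255))
    for i in range(0,h,10): cv2.putText(im,str(y0+i),(0,i*f+3),0,.3,(0,0,255))
    cv2.imwrite(f'pics/{o}.png',im)
crop('top0','z1',185,165,145,75,5)
crop('scene0','z2',300,185,115,110,5)
E
python3 - <<'E'
import sys;sys.path.insert(0,'.')
import os;os.chdir('.')
from h import *
c=manip.camera('top')
for th in ['strip_grip','rack','knob_grip','tray','jar0_mid']:
    for r in manip.masks_of(th,c)[:4]:
        m=r['pixels'].astype(np.uint8); 
        pts=cv2.findNonZero(m)
        print(th,round(r['score'],2),m.sum(),np.round(r['xy'],1),cv2.minAreaRect(pts))
E
```

```text
strip_grip 0.88 1404 [249.5 191.7] ((252.2762908935547, 193.42022705078125), (13.224197387695312, 115.27507019042969), 86.42366790771484)
strip_grip 0.58 2062 [265.2 203.1] ((257.02154541015625, 197.6123046875), (130.79830932617188, 51.808998107910156), 3.1798300743103027)
strip_grip 0.31 79 [242.8 202.2] ((242.39256286621094, 197.48008728027344), (20.498043060302734, 12.360628128051758), 55.491477966308594)
rack 0.91 2037 [268.5 203. ] ((256.8547668457031, 196.67274475097656), (130.5149383544922, 50.68439483642578), 4.513988018035889)
knob_grip 0.68 2119 [263.4 203.7] ((257.0, 201.5), (51.0, 130.0), 90.0)
knob_grip 0.62 136 [314.4 187.4] ((313.0, 186.5), (9.0, 18.0), 90.0)
tray 0.7 4739 [365.1 199.1] ((368.0, 199.5), (79.0, 60.0), 90.0)
jar0_mid 0.41 91 [243.9 203.5] ((245.5, 203.0), (6.0, 15.0), 90.0)
```

View pics/z1.png

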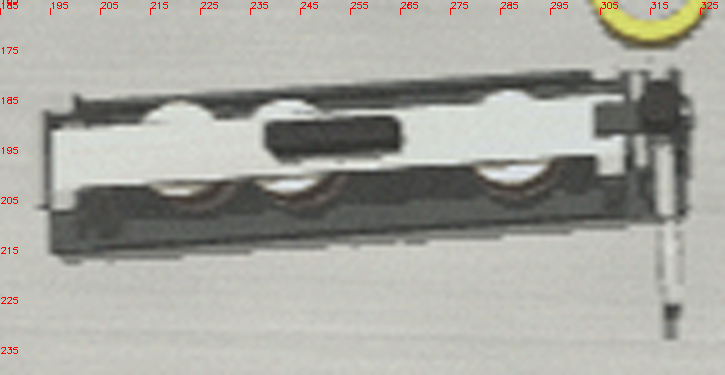

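View pics/z2.png

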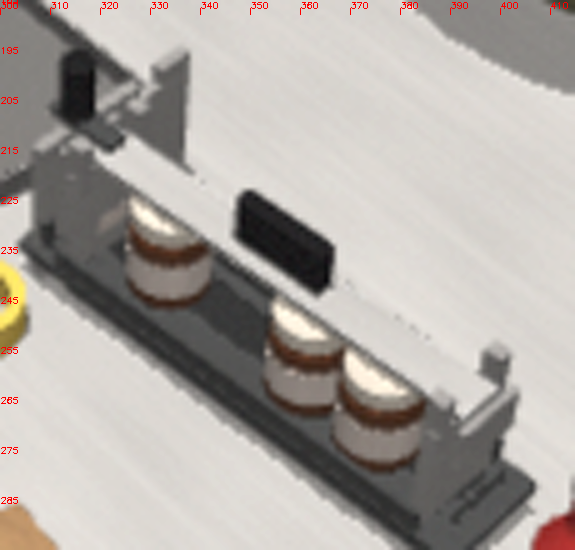

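```bash
cat > fit0.py <<'E'
from h import *
from scipy.optimize import least_squares
s=manip.camera('scene');t=manip.camera('top')
zt=lambda x,y:(185+(x+.5)/5-.5,165+(y+.5)/5-.5)
zs=lambda x,y:(300+(x+.5)/5-.5,185+(y+.5)/5-.5)
# local rack pts
pts=[(t,zt(331,134),(0,0,166),1),(t,zt(661,101),(0,-189,186),1),(s,zs(78,57),(0,-189,186),1),(s,zs(285,243),(0,0,146),1),
 (t,zt(52,128),(18,168,126),1),(t,zt(110,124),(18,148,126),.3),(t,zt(592,155),(-18,-149,126),1),(t,zt(75,187),(-18,160,126),1),
 (t,(314.2,211.1),(-70,-189,112),.7),(s,(329.7,203.6),(-70,-189,112),.7),(t,(315,187),(0,-189,112),.7),(t,(305.7,187.4),(0,-158,118),.5),(t,(195,199.7),(0,158,118),.5),(s,(323.1,216.9),(0,-158,118),.5),(s,(393.3,261.7),(0,158,118),.5)]
def W(p,l):
    c,n=np.cos(p[2]),np.sin(p[2]); return np.array([p[0]+c*l[0]-n*l[1],p[1]+n*l[0]+c*l[1],l[2]])
def f(p): return np.concatenate([w*(proj(c,W(p,l))-x) for c,x,l,w in pts])
if __name__=='__main__':
    r=least_squares(f,[585,175,.1],loss='soft_l1')
    print(r.x)
    for (c,x,l,w) in pts: print('t' if c is t else 's',l,w,(proj(c,W(r.x,l))-x).round(1))
    for n,c,o,b in(('top0',t,'o1',(185,165,145,75)),('scene0',s,'o2',(300,185,115,110))):
        im=cv2.imread(f'pics/{n}.png')
        x0,y0,w,h=b; im=cv2.resize(im[y0:y0+h,x0:x0+w],None,fx=6,fy=6,interpolation=cv2.INTER_CUBIC)
        if c is t: im=cv2.convertScaleAbs(im,alpha=1.7)
        def ln(a,q,col):
            A=[(proj(c,W(r.x,v))-np.array([x0,y0])+.5)*6-.5 for v in(a,q)]
            cv2.line(im,tuple(int(k) for k in A[0].round()),tuple(int(k) for k in A[1].round()),col,1)
        def box(x1,x2,y1,y2,z1,z2,col):
            for z in(z1,z2):
                P=[(x1,y1,z),(x2,y1,z),(x2,y2,z),(x1,y2,z)]
                for i in range(4): ln(P[i],P[(i+1)%4],col)
            for x in(x1,x2):
                for y in(y1,y2): ln((x,y,z1),(x,y,z2),col)
        box(-18,18,-168,168,118,126,(0,255,0)); box(-8,8,-38,38,126,166,(0,0,255)); box(-46,46,-200,200,0,32,(255,0,255)); box(-110,40,-194,-184,32,128,(255,255,0)); box(-13,13,-202,-176,138,186,(0,165,255))
        cv2.imwrite(f'pics/{o}.png',im)
E
python3 fit0.py
```

```text
[5.83494552e+02 1.74907268e+02 9.50248472e-02]
t (0, 0, 166) 1 [-0.4 -1. ]
t (0, -189, 186) 1 [-0.4 -0.2]
s (0, -189, 186) 1 [0.4 0.4]
s (0, 0, 146) 1 [-0.1 -0.4]
t (18, 168, 126) 1 [-0.3  0.3]
t (18, 148, 126) 0.3 [-5.1  0.6]
t (-18, -149, 126) 1 [ 0.3 -0.7]
t (-18, 160, 126) 1 [-1.8  0.5]
t (-70, -189, 112) 0.7 [3.9 0.8]
s (-70, -189, 112) 0.7 [-0.6 -1.1]
t (0, -189, 112) 0.7 [1.4 1.6]
t (0, -158, 118) 0.5 [0.3 1.6]
t (0, 158, 118) 0.5 [ 4. -3.]
s (0, -158, 118) 0.5 [-1.4 -1.7]
s (0, 158, 118) 0.5 [0.3 2.9]
```

```bash
sleep 0
```

```text
(no output)
```

View pics/o1.png

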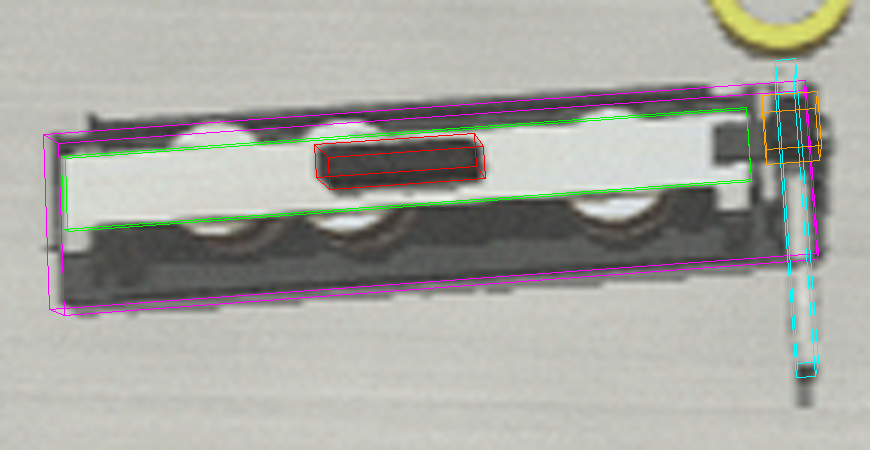

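View pics/o2.png

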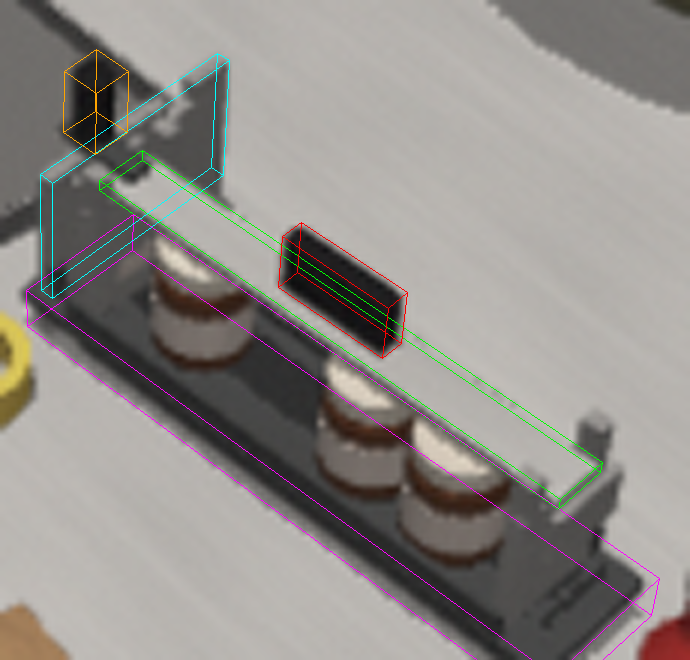

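```bash
cat >> h.py <<'E'
def go(pos=None,psi=None,st=None):
    """tool-frame shift (mm) and rotvec (deg) to target TCP pos, yaw psi, pointing down"""
    s=st or manip.read_state(); M=R.from_euler('xyz',s['eef_rot']); p=np.array(s['eef_pos'])
    d=M.inv().apply(np.array(pos)-p) if pos is not None else np.zeros(3)
    rv=np.zeros(3)
    if psi is not None: rv=np.degrees((M.inv()*R.from_euler('xyz',[-np.pi/2,0,psi])).as_rotvec())
    return d.round(1),rv.round(2)
RK=np.array([583.5,175,0.092])
def W(l,p=None):
    p=RK if p is None else p
    c,n=np.cos(p[2]),np.sin(p[2]); return np.array([p[0]+c*l[0]-n*l[1],p[1]+n*l[0]+c*l[1],l[2]])
def show():
    s=manip.read_state(); print('t',round(s['clock'],2),'pos',np.round(s['eef_pos'],1),'rot',np.round(s['eef_rot'],3),'F',np.round(s['wrist_force'],1),'gap',round(s['finger_gap'],1))
E
python3 - <<'E'
from h import *
s=manip.camera('scene');t=manip.camera('top')
print('bucket',at_z(t,(540,254),200),at_z(s,(256,120),100))
print('knobtop', tri(s,(315.2,196),t,(316.8,184.8)),W((0,-189,186)))
# jars: label/base bottom centre in scene, lids in top
print('tray corners', [at_z(t,x,26).round(0) for x in((338.5,161),(397,161),(397.5,239),(338,239))])
print(go((601,-14,260),-1.479)); 
E
python3 -m jog '[-30,-10,-40,0,0,0, -60,-20,-70,0,0,0, -95,-35,-100,0,5,0]'
```

```text
bucket [ 418.99557091 -634.30667356  200.        ] [ 419.12318531 -638.4483008   100.        ]
knobtop (array([601.14381355, -14.69950949, 186.542344  ]), [np.float64(0.569238855568113), np.float64(0.5692388555681194)]) [600.86348171 -13.200716   186.        ]
tray corners [array([706., -82.,  26.]), array([ 710., -270.,   26.]), array([ 461., -270.,   26.]), array([457., -84.,  26.])]
(array([-576.5,  -32.5, -379.8]), array([ -0.  , -80.14,  -0.  ]))
clock: 2.25
eef_pos: [199.5, -422.2, 256.6]
eef_rot: [-1.573, -0.0, -2.965]
wrist_force: [1.8, 0.5, 0.9]
finger_gap: 94.0
```

```bash
python3 -c "
from h import *
print(go((601,-14,260),-1.479))"
```

```text
(array([-466.9,   -3. , -331.4]), array([ 1.000e-01, -8.515e+01, -6.000e-02]))
```

```bash
python3 -m jog '[-30,0,-21,0,-6.5,0, -60,0,-42,0,-13,0, -90,0,-64,0,-19.5,0, -120,0,-85,0,-26,0, -150,0,-106,0,-32.5,0, -180,0,-128,0,-39,0, -210,0,-149,0,-45.5,0, -240,0,-170,0,-52,0, -270,0,-192,0,-58.5,0, -300,0,-213,0,-65,0]'
python3 -c "
from h import *
print(go((601,-14,260),-1.479))"
```

```text
clock: 3.08
eef_pos: [458.6, -159.9, 257.4]
eef_rot: [-1.57, -0.0, -1.825]
wrist_force: [-0.2, -0.9, -0.6]
finger_gap: 93.9
(array([-177. ,   -2.6,  101.1]), array([-3.000e-02, -1.982e+01,  1.000e-02]))
```

```bash
python3 -m jog '[-35,0,20,0,-5,0, -70,0,40,0,-10,0, -105,0,60,0,-15,0, -140,0,80,0,-19.8,0, -177,-2,101,0,-19.8,0, -177,-2,101,0,-19.8,0, -177,-2,101,0,-19.8,0]'
python3 - <<'E'
from h import *
print(go((601,-14,260),-1.479))
c=shot('scene','s1.png');shot('top','t1.png')
E
python3 -c "
import cv2
a=cv2.imread('pics/s1.png')[140:300,230:430];b=cv2.imread('pics/t1.png')[120:280,180:400]
cv2.imwrite('pics/v1.png',cv2.hconcat([cv2.resize(a,(400,320)),cv2.resize(b,(400,320))]))"
```

```text
clock: 3.67
eef_pos: [601.3, -15.0, 258.3]
eef_rot: [-1.572, 0.0, -1.483]
wrist_force: [0.6, 0.3, -1.0]
finger_gap: 94.0
(array([-1. , -1.7, -0.2]), array([ 0.07, -0.21, -0.01]))
```

View pics/v1.png

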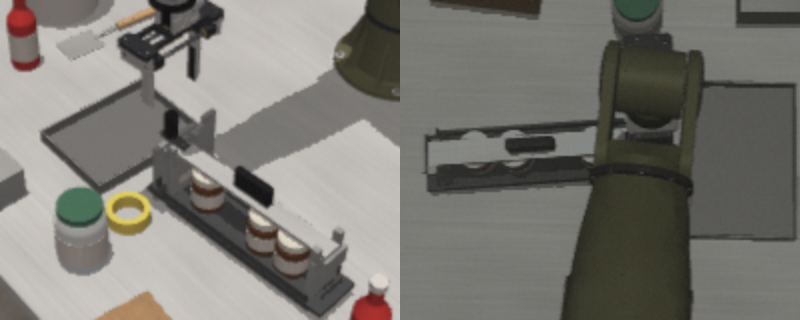

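```bash
python3 -m jog '[0,25,0,0,0,0, -0.5,50,0,0,0,0, -1,75,0,0,0,0, -1,90,0,0,0,0, -1,90,0,0,0,0, -1,90,0,0,0,0]' 70
python3 -m jog '[0,0,0,0,0,0, 0,0,0,0,0,0, 0,0,0,0,0,0, 0,0,0,0,0,0, 0,0,0,0,0,0, 0,0,0,0,0,0, 0,0,0,0,0,0, 0,0,0,0,0,0, 0,0,0,0,0,0, 0,0,0,0,0,0]' 10 15
python3 -m jog '[0,0,0,0,0,0, 0,0,0,0,0,0, 0,0,0,0,0,0]' 10 25
```

```text
clock: 4.27
eef_pos: [600.2, -16.5, 169.8]
eef_rot: [-1.571, 0.0, -1.486]
wrist_force: [-0.1, 0.5, 0.7]
finger_gap: 70.1
clock: 5.1
eef_pos: [600.6, -15.5, 169.2]
eef_rot: [-1.571, -0.0, -1.485]
wrist_force: [0.0, -0.5, 0.8]
finger_gap: 26.0
clock: 5.35
eef_pos: [600.6, -15.5, 169.2]
eef_rot: [-1.571, 0.0, -1.485]
wrist_force: [-0.1, 0.5, 1.1]
finger_gap: 25.4
```

```bash
python3 -m jog '[0,-7,0,0,0,0, 0,-14,0,0,0,0, 0,-20.5,0,0,0,0, 0,-20.5,0,0,0,0, 0,-20.5,0,0,0,0]'
python3 -m jog '[0,0,-10,0,0,0, 0,0,-20,0,0,0, 0,0,-30,0,0,0, 0,0,-40,0,0,0, 0,0,-50,0,0,0, 0,0,-60,0,0,0, 0,0,-70,0,0,0, 0,0,-70,0,0,0, 0,0,-70,0,0,0]'
python3 -m jog '[0,5,0,0,0,0, 0,10,0,0,0,0, 0,15,0,0,0,0, 0,20,0,0,0,0, 0,20,0,0,0,0, 0,20,0,0,0,0]'
```

```text
clock: 5.77
eef_pos: [600.8, -15.4, 190.3]
eef_rot: [-1.57, -0.0, -1.485]
wrist_force: [0.7, 0.4, -0.7]
finger_gap: 25.7
clock: 6.52
eef_pos: [530.9, -21.5, 189.8]
eef_rot: [-1.571, 0.0, -1.485]
wrist_force: [-1.2, 0.5, -1.0]
finger_gap: 25.7
clock: 7.02
eef_pos: [531.0, -21.5, 169.3]
eef_rot: [-1.571, -0.0, -1.485]
wrist_force: [-0.1, 0.6, -2.4]
finger_gap: 25.6
```

```bash
python3 -m jog '[0,0,0,0,0,0, 0,0,0,0,0,0, 0,0,0,0,0,0, 0,0,0,0,0,0, 0,0,0,0,0,0, 0,0,0,0,0,0, 0,-30,0,0,0,0, 0,-65,0,0,0,0, 0,-80,0,0,0,0]' 70
python3 -m jog '[-35,0,10,0,0,0, -70,0,20,0,0,0, -105,0,30,0,0,0, -140,0,40,0,0,0, -175,0,50,0,0,0, -193,0,66,0,0,0, -193,0,66,0,0,0, -193,0,66,0,0,0]'
python3 - <<'E'
from h import *
c=shot('scene','s2.png');t=shot('top','t2.png')
print(go(W((0,0,151)),-1.479))
print('knob exp',proj(c,W((-70,-189,186))),proj(c,W((-70,-189,202))),[ (r['xy'],r['score']) for r in manip.tip_of('knob_grip',c)])
a=c['img'][150:310,280:440,::-1];b=t['img'][120:280,180:340,::-1]
cv2.imwrite('pics/v2.png',cv2.hconcat([cv2.resize(a,(400,400)),cv2.resize(b,(400,400))]))
E
```

```text
clock: 7.77
eef_pos: [531.6, -21.6, 253.7]
eef_rot: [-1.567, -0.001, -1.485]
wrist_force: [-0.0, -1.1, 1.2]
finger_gap: 70.1
clock: 8.43
eef_pos: [580.1, 177.2, 249.1]
eef_rot: [-1.572, -0.0, -1.483]
wrist_force: [-0.1, 0.2, -0.1]
finger_gap: 70.2
(array([ 1.1, 98.6,  3.6]), array([ 0.02, -0.37,  0.01]))
knob exp [329.82789788 186.92501033] [329.96318949 183.43401844] [([330.2, 191.4], 0.64)]
```

View pics/v2.png

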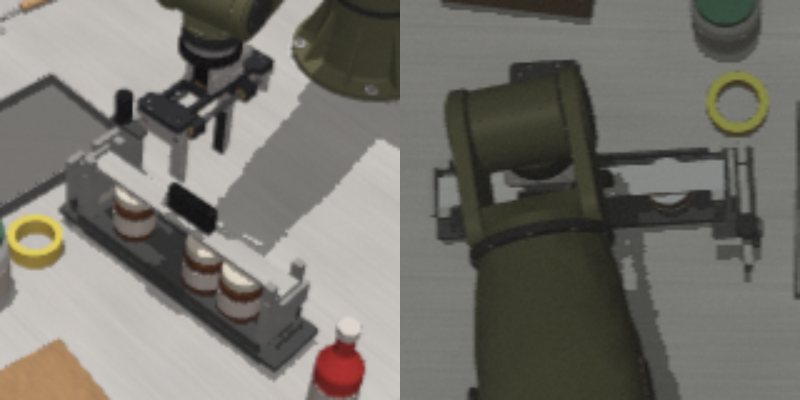

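```bash
python3 -m jog '[0,30,2,0,-0.3,0, 1,60,3,0,-0.3,0, 1,85,3,0,-0.3,0, 1,97,3,0,-0.3,0, 1,97,3,0,-0.3,0, 1,97,3,0,-0.3,0]' 60
python3 -m jog '[0,0,0,0,0,0, 0,0,0,0,0,0, 0,0,0,0,0,0, 0,0,0,0,0,0, 0,0,0,0,0,0, 0,0,0,0,0,0, 0,0,0,0,0,0, 0,0,0,0,0,0, 0,0,0,0,0,0, 0,0,0,0,0,0]' 4 15
python3 -m jog '[0,0,0,0,0,0, 0,0,0,0,0,0, 0,0,0,0,0,0]' 4 40
```

```text
clock: 9.08
eef_pos: [583.4, 175.3, 153.7]
eef_rot: [-1.57, 0.0, -1.48]
wrist_force: [0.1, -0.2, -0.1]
finger_gap: 59.8
clock: 9.92
eef_pos: [583.1, 175.7, 152.8]
eef_rot: [-1.571, 0.0, -1.48]
wrist_force: [-3.1, 0.5, 2.8]
finger_gap: 15.6
clock: 10.17
eef_pos: [583.1, 175.7, 152.8]
eef_rot: [-1.571, 0.0, -1.48]
wrist_force: [-3.4, -0.2, 4.2]
finger_gap: 15.9
```

```bash
python3 -m jog '[0,-6,0,0,0,0, 0,-14,0,0,0,0, 0,-24,0,0,0,0, 0,-36,0,0,0,0, 0,-50,0,0,0,0, 0,-64,0,0,0,0, 0,-74,0,0,0,0, 0,-74,0,0,0,0, 0,-74,0,0,0,0]'
python3 -m jog '[-8,0,-3,0,0,0, -20,0,-12,0,0,0, -30,0,-30,0,0,0, -30,0,-50,0,0,0, -30,0,-75,0,0,0, -30,0,-100,0,0,0, -30,0,-125,0,0,0, -30,0,-145,0,0,0, -30,0,-155,0,0,0, -30,0,-155,0,0,0]'
python3 -m jog '[0,0,0,0,0,0, 0,0,0,0,0,0]'
python3 - <<'E'
from h import *
c=shot('scene','s3.png');t=shot('top','t3.png')
a=c['img'][120:320,280:480,::-1];b=t['img'][120:320,130:330,::-1]
cv2.imwrite('pics/v3.png',cv2.hconcat([cv2.resize(a,(400,400)),cv2.resize(b,(400,400))]))
E
```

```text
clock: 10.92
eef_pos: [583.3, 175.7, 227.2]
eef_rot: [-1.57, 0.0, -1.48]
wrist_force: [-0.4, 0.1, -3.4]
finger_gap: 15.8
clock: 11.75
eef_pos: [424.4, 192.1, 226.8]
eef_rot: [-1.571, 0.0, -1.478]
wrist_force: [-0.7, -0.3, -2.8]
finger_gap: 15.7
clock: 11.92
eef_pos: [426.7, 191.8, 226.6]
eef_rot: [-1.571, 0.0, -1.48]
wrist_force: [0.0, 0.8, -2.0]
finger_gap: 15.7
```

View pics/v3.png

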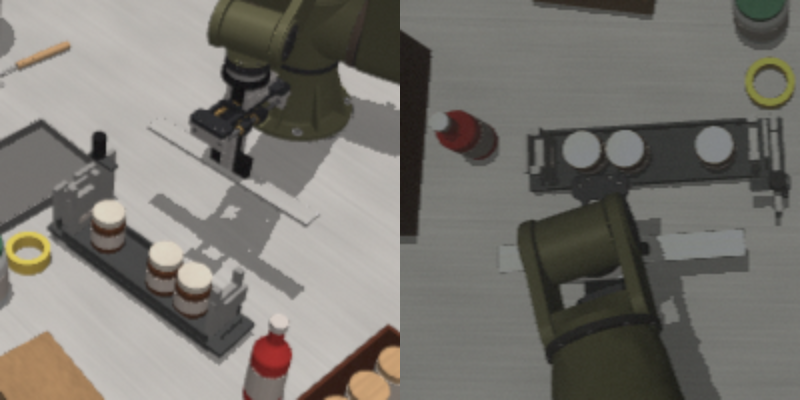

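```bash
python3 -m jog '[0,20,0,0,0,0, 0,45,0,0,0,0, 0,75,0,0,0,0, 0,105,0,0,0,0, 0,135,0,0,0,0, 0,160,0,0,0,0, 0,175,0,0,0,0, 0,183,0,0,0,0, 0,183,0,0,0,0]'
python3 -m jog '[0,2,0,0,0,0, 0,4,0,0,0,0, 0,6,0,0,0,0, 0,8,0,0,0,0, 0,8,0,0,0,0, 0,8,0,0,0,0]'
```

```text
clock: 12.77
eef_pos: [425.8, 191.2, 42.2]
eef_rot: [-1.574, -0.001, -1.48]
wrist_force: [-0.2, 0.5, -2.2]
finger_gap: 16.3
clock: 13.27
eef_pos: [426.2, 191.5, 35.9]
eef_rot: [-1.571, 0.0, -1.48]
wrist_force: [1.0, 0.2, -2.2]
finger_gap: 15.7
```

```bash
python3 -m jog '[0,0.5,0,0,0,0, 0,1,0,0,0,0, 0,1.5,0,0,0,0, 0,1.5,0,0,0,0]'
python3 -m jog '[0,0,0,0,0,0, 0,0,0,0,0,0, 0,0,0,0,0,0, 0,0,0,0,0,0, 0,0,0,0,0,0, 0,0,0,0,0,0]' 50
python3 -m jog '[0,-20,0,0,0,0, 0,-50,0,0,0,0, 0,-90,0,0,0,0, 0,-130,0,0,0,0, 0,-160,0,0,0,0, 0,-180,0,0,0,0, 0,-180,0,0,0,0]' 94
python3 - <<'E'
from h import *
c=shot('scene','s4.png');t=shot('top','t4.png')
J=[(221.5,194.5),(243,194),(287.5,192.5)]
for j in J:
    p=at_z(t,j,110); cc,n=np.cos(RK[2]),np.sin(RK[2]); d=p[:2]-RK[:2]; print(p.round(1),'rack',(cc*d[0]+n*d[1]).round(1),(-n*d[0]+cc*d[1]).round(1), 'scene lid',proj(c,p).round(1))
print('tip', [(np.round(r['xy'],1),round(r['score'],2)) for r in manip.tip_of('jar0_mid',c)],[(np.round(r['xy'],1),round(r['score'],2)) for r in manip.tip_of('jar0_mid',t)])
x0,y0,w,h=300,160,130,130
cv2.imwrite('pics/v4.png',cv2.resize(np.ascontiguousarray(c['img'][y0:y0+h,x0:x0+w,::-1]),None,fx=4.5,fy=4.5))
E
```

```text
clock: 13.6
eef_pos: [426.2, 191.5, 34.8]
eef_rot: [-1.571, 0.0, -1.48]
wrist_force: [-3.1, -1.7, 7.4]
finger_gap: 15.8
clock: 14.1
eef_pos: [426.1, 191.5, 34.2]
eef_rot: [-1.571, -0.0, -1.48]
wrist_force: [-0.3, 0.2, 0.7]
finger_gap: 49.2
clock: 14.68
eef_pos: [427.4, 192.0, 218.4]
eef_rot: [-1.564, 0.002, -1.48]
wrist_force: [-0.2, -0.7, -0.1]
finger_gap: 92.3
[577.6 268.1 110. ] rack 2.7 93.2 scene lid [376.9 255.8]
[580.6 204.5 110. ] rack -0.2 29.6 scene lid [362.6 245. ]
[588.   72.5 110. ] rack -4.9 -102.5 scene lid [334.4 224.1]
tip [(array([360.8, 253. ]), 0.78), (array([331.7, 190.5]), 0.6), (array([241.2, 170.8]), 0.57), (array([372.4, 266.7]), 0.18)] [(array([243.9, 195.1]), 0.67)]
```

View pics/v4.png

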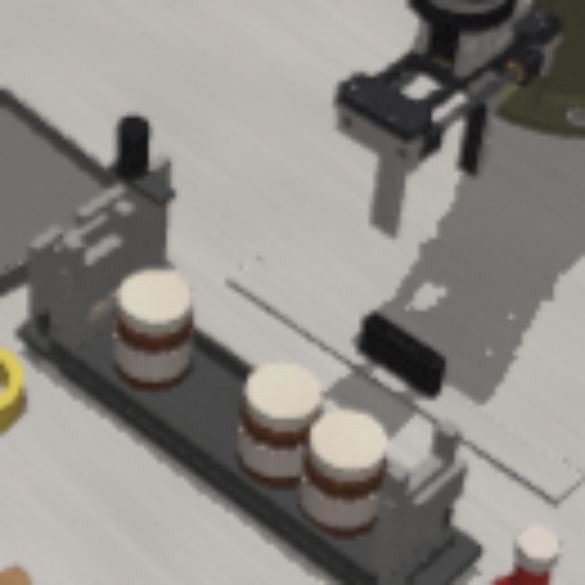

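```bash
python3 - <<'E'
from h import *
c=manip.camera('scene');t=manip.camera('top')
T=[(221.2,194.2),(242.7,193.7),(287.2,192.2)];S=[(376.7,257.4),(362.7,246),(333.8,225.4)]
for a,b in zip(S,T):
    p,e=tri(c,a,t,b); d=p[:2]-RK[:2];cc,n=np.cos(RK[2]),np.sin(RK[2]); print(p.round(1),np.round(e,1),'rack',(cc*d[0]+n*d[1]).round(1),(-n*d[0]+cc*d[1]).round(1))
for y in (99,33,-99): print(W((0,y,81)).round(1))
print(go((590,75,190),-1.479))
E
```

```text
[579.4 269.8 105.1] [0.2 0.2] rack 4.6 94.8
[581.6 206.  107.2] [0.3 0.3] rack 1.0 31.1
[590.1  73.2 105.3] [0.7 0.7] rack -2.8 -102.0
[574.4 273.6  81. ]
[580.5 207.9  81. ]
[592.6  76.4  81. ]
(array([130.8,  22.6, 153.1]), array([ 0.13, -0.04,  0.03]))
```

```bash
python3 -m jog '[20,0,24,0,0,0, 40,0,48,0,0,0, 60,0,72,0,0,0, 85,2,100,0,0,0, 110,10,130,0,0,0, 131,20,153,0,0,0, 131,23,153,0,0,0, 131,23,153,0,0,0, 131,23,153,0,0,0]' 94
python3 -m jog '[0,25,0,0,0,0, 0,50,0,0,0,0, 0,75,0,0,0,0, 0,95,0,0,0,0, 0,108,0,0,0,0, 0,108,0,0,0,0, 0,108,0,0,0,0]'
python3 -m jog '[0,0,0,0,0,0, 0,0,0,0,0,0, 0,0,0,0,0,0, 0,0,0,0,0,0, 0,0,0,0,0,0, 0,0,0,0,0,0, 0,0,0,0,0,0, 0,0,0,0,0,0]' 50 10
python3 -m jog '[0,0,0,0,0,0, 0,0,0,0,0,0, 0,0,0,0,0,0]' 50 30
```

```text
clock: 15.73
eef_pos: [589.8, 75.2, 190.3]
eef_rot: [-1.573, 0.0, -1.48]
wrist_force: [-0.6, 0.6, -0.0]
finger_gap: 94.1
clock: 16.32
eef_pos: [590.3, 75.5, 83.9]
eef_rot: [-1.571, 0.0, -1.479]
wrist_force: [-0.1, 0.2, -0.2]
finger_gap: 94.0
clock: 16.98
eef_pos: [590.3, 74.9, 83.4]
eef_rot: [-1.571, 0.0, -1.48]
wrist_force: [-2.8, -0.6, 4.8]
finger_gap: 59.7
clock: 17.23
eef_pos: [590.4, 74.9, 83.5]
eef_rot: [-1.571, -0.0, -1.48]
wrist_force: [-2.5, -0.1, 5.2]
finger_gap: 59.8
```

```bash
python3 -m jog '[0,-6,0,0,0,0, 0,-16,0,0,0,0, 0,-32,0,0,0,0, 0,-54,0,0,0,0, 0,-80,0,0,0,0, 0,-105,0,0,0,0, 0,-128,0,0,0,0, 0,-140,0,0,0,0, 0,-140,0,0,0,0, 0,-140,0,0,0,0]'
python3 -m jog '[10,0,2,0,0,0, 30,0,6,0,0,0, 55,0,11,0,0,0, 85,0,17,0,0,0, 115,0,23,0,0,0, 145,0,29,0,0,0, 175,0,34,0,0,0, 198,0,37,0,0,0, 210,0,40,0,0,0, 215,0,40,0,0,0]'
python3 -m jog '[0,10,0,0,0,0, 0,30,0,0,0,0, 0,55,0,0,0,0, 0,82,0,0,0,0, 0,110,0,0,0,0, 0,135,0,0,0,0, 0,150,0,0,0,0, 0,158,0,0,0,0, 0,158,0,0,0,0, 0,158,0,0,0,0]'
```

```text
clock: 18.07
eef_pos: [590.2, 74.9, 222.8]
eef_rot: [-1.571, 0.0, -1.48]
wrist_force: [-0.9, -0.1, -2.1]
finger_gap: 59.7
clock: 18.9
eef_pos: [649.6, -137.6, 221.3]
eef_rot: [-1.573, 0.001, -1.482]
wrist_force: [0.1, -0.0, -2.8]
finger_gap: 59.7
clock: 19.73
eef_pos: [649.8, -134.7, 65.5]
eef_rot: [-1.571, 0.0, -1.479]
wrist_force: [-0.4, 0.3, -2.0]
finger_gap: 59.9
```

```bash
python3 -m jog '[0,3,0,0,0,0, 0,6,0,0,0,0, 0,8,0,0,0,0, 0,8,0,0,0,0, 0,8,0,0,0,0]'
python3 - <<'E'
from h import *
c=shot('scene','s5.png')
cv2.imwrite('pics/v5.png',cv2.resize(np.ascontiguousarray(c['img'][130:290,230:430,::-1]),None,fx=3.5,fy=3.5))
E
python3 -m jog '[0,0.7,0,0,0,0, 0,1.4,0,0,0,0, 0,2,0,0,0,0, 0,2,0,0,0,0, 0,2,0,0,0,0]'
```

```text
clock: 20.15
eef_pos: [649.7, -135.6, 57.3]
eef_rot: [-1.571, -0.0, -1.48]
wrist_force: [1.4, -0.3, -1.8]
finger_gap: 59.4
clock: 20.62
eef_pos: [649.8, -135.6, 55.5]
eef_rot: [-1.571, -0.0, -1.48]
wrist_force: [-2.2, 0.1, 3.2]
finger_gap: 59.9
```

View pics/v5.png

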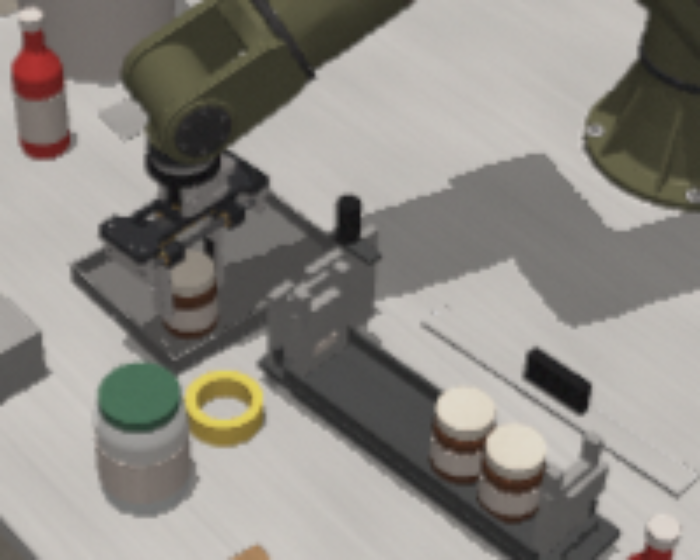

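```bash
python3 -m jog '[0,0,0,0,0,0, 0,0,0,0,0,0, 0,0,0,0,0,0, 0,0,0,0,0,0, 0,0,0,0,0,0, 0,-15,0,0,0,0, 0,-45,0,0,0,0, 0,-80,0,0,0,0, 0,-120,0,0,0,0, 0,-160,0,0,0,0]' 90
python3 -m jog '[-30,-5,-3,0,0,0, -65,-5,-7,0,0,0, -103,-5,-11,0,0,0, -141,-5,-15,0,0,0, -179,-5,-19,0,0,0, -217,-5,-23,0,0,0, -255,-5,-27,0,0,0, -293,-5,-31,0,0,0, -325,-5,-35,0,0,0, -347,-5,-37,0,0,0]'
python3 -m jog '[0,0,0,0,0,0, 0,0,0,0,0,0]'
python3 - <<'E'
from h import *
show(); c=shot('scene','s6.png');t=shot('top','t6.png')
a=c['img'][130:290,230:430,::-1];b=t['img'][120:280,180:400,::-1]
cv2.imwrite('pics/v6.png',cv2.resize(np.ascontiguousarray(a),None,fx=3.5,fy=3.5))
print(go((581.5,207,84),-1.479))
E
```

```text
clock: 21.45
eef_pos: [649.3, -135.4, 216.8]
eef_rot: [-1.571, 0.0, -1.48]
wrist_force: [0.7, -0.3, 0.3]
finger_gap: 90.1
clock: 22.28
eef_pos: [580.3, 209.6, 220.3]
eef_rot: [-1.571, 0.0, -1.478]
wrist_force: [0.8, -0.1, 0.1]
finger_gap: 89.8
clock: 22.45
eef_pos: [581.1, 207.5, 220.1]
eef_rot: [-1.571, -0.0, -1.478]
wrist_force: [0.0, -1.2, 0.6]
finger_gap: 90.0
t 22.45 pos [581.1 207.5 220.1] rot [-1.571 -0.    -1.478] F [ 0.  -1.2  0.6] gap 90.0
(array([-1.100e+00,  1.361e+02,  1.000e-01]), array([ 0.  , -0.07,  0.01]))
```

View pics/v6.png

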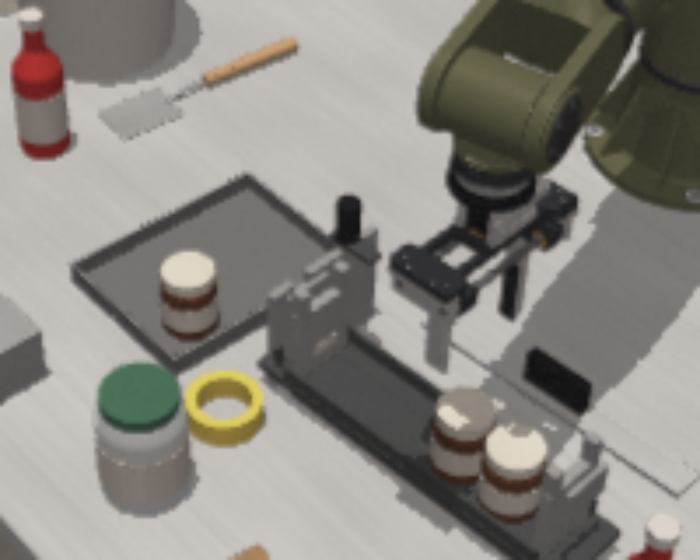

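```bash
python3 -m jog '[0,30,0,0,0,0, 0,60,0,0,0,0, 0,90,0,0,0,0, 0,115,0,0,0,0, 0,130,0,0,0,0, 0,136,0,0,0,0, 0,136,0,0,0,0, 0,136,0,0,0,0]' 94
python3 -m jog '[0,0,0,0,0,0, 0,0,0,0,0,0, 0,0,0,0,0,0, 0,0,0,0,0,0, 0,0,0,0,0,0, 0,0,0,0,0,0, 0,0,0,0,0,0, 0,0,0,0,0,0]' 50 10
python3 -m jog '[0,0,0,0,0,0, 0,0,0,0,0,0, 0,0,0,0,0,0]' 50 30
python3 -m jog '[0,-6,0,0,0,0, 0,-16,0,0,0,0, 0,-32,0,0,0,0, 0,-54,0,0,0,0, 0,-80,0,0,0,0, 0,-105,0,0,0,0, 0,-128,0,0,0,0, 0,-140,0,0,0,0, 0,-140,0,0,0,0, 0,-140,0,0,0,0]'
```

```text
clock: 23.22
eef_pos: [582.0, 206.2, 85.1]
eef_rot: [-1.57, 0.0, -1.481]
wrist_force: [-0.5, -0.5, 0.3]
finger_gap: 93.8
clock: 23.88
eef_pos: [581.4, 206.7, 84.4]
eef_rot: [-1.571, 0.0, -1.48]
wrist_force: [-1.4, 0.8, 3.3]
finger_gap: 60.1
clock: 24.13
eef_pos: [581.4, 206.7, 84.4]
eef_rot: [-1.571, 0.0, -1.48]
wrist_force: [-1.1, -0.7, 5.3]
finger_gap: 59.4
clock: 24.97
eef_pos: [581.2, 206.6, 223.8]
eef_rot: [-1.571, -0.0, -1.48]
wrist_force: [-0.2, -0.3, -2.2]
finger_gap: 59.9
```

```bash
python3 -m jog '[10,0,1,0,0,0, 28,0,2,0,0,0, 55,0,4,0,0,0, 88,0,6,0,0,0, 123,0,8,0,0,0, 158,0,11,0,0,0, 193,0,13,0,0,0, 228,0,16,0,0,0, 263,0,18,0,0,0, 298,0,20,0,0,0]'
python3 -m jog '[35,0,3,0,0,0, 68,0,5,0,0,0, 97,0,7,0,0,0, 117,0,8,0,0,0, 130,0,9,0,0,0, 135,0,10,0,0,0, 135,0,10,0,0,0, 135,0,10,0,0,0]'
python3 -m jog '[0,10,0,0,0,0, 0,30,0,0,0,0, 0,55,0,0,0,0, 0,82,0,0,0,0, 0,110,0,0,0,0, 0,135,0,0,0,0, 0,150,0,0,0,0, 0,158,0,0,0,0, 0,163,0,0,0,0, 0,163,0,0,0,0]'
python3 -m jog '[0,0,0,0,0,0]'
```

```text
clock: 25.8
eef_pos: [627.7, -90.7, 222.3]
eef_rot: [-1.573, 0.001, -1.48]
wrist_force: [1.2, 0.3, -2.6]
finger_gap: 59.5
clock: 26.47
eef_pos: [650.5, -221.0, 223.6]
eef_rot: [-1.572, 0.001, -1.479]
wrist_force: [0.2, 0.3, -3.1]
finger_gap: 59.8
clock: 27.3
eef_pos: [650.5, -221.1, 60.7]
eef_rot: [-1.571, 0.0, -1.479]
wrist_force: [-0.6, -0.7, -2.5]
finger_gap: 59.8
clock: 27.38
eef_pos: [651.0, -221.6, 62.2]
eef_rot: [-1.57, -0.001, -1.479]
wrist_force: [0.9, -0.4, -1.9]
finger_gap: 59.6
```

```bash
python3 -m jog '[0,1.5,0,0,0,0, 0,3,0,0,0,0, 0,4,0,0,0,0, 0,4,0,0,0,0, 0,4,0,0,0,0]'
python3 -m jog '[0,0.5,0,0,0,0, 0,1,0,0,0,0, 0,1.5,0,0,0,0, 0,1.5,0,0,0,0]'
```

```text
clock: 27.8
eef_pos: [650.6, -221.8, 57.3]
eef_rot: [-1.571, -0.0, -1.48]
wrist_force: [-0.3, 0.3, -2.0]
finger_gap: 59.9
clock: 28.13
eef_pos: [650.6, -221.9, 56.5]
eef_rot: [-1.571, -0.0, -1.48]
wrist_force: [-3.7, 1.3, 4.2]
finger_gap: 59.4
```

```bash
python3 -m jog '[0,0,0,0,0,0, 0,0,0,0,0,0, 0,0,0,0,0,0, 0,0,0,0,0,0, 0,0,0,0,0,0, 0,-15,0,0,0,0, 0,-45,0,0,0,0, 0,-80,0,0,0,0, 0,-120,0,0,0,0, 0,-160,0,0,0,0]' 90
python3 -m jog '[-30,-5,-1,0,0,0, -65,-5,-3,0,0,0, -103,-5,-5,0,0,0, -141,-5,-7,0,0,0, -179,-5,-9,0,0,0, -217,-5,-11,0,0,0, -255,-5,-13,0,0,0, -293,-5,-15,0,0,0, -331,-5,-17,0,0,0, -368,-5,-19,0,0,0]'
python3 -m jog '[-38,0,-3,0,0,0, -76,0,-6,0,0,0, -110,0,-8,0,0,0, -129,0,-9,0,0,0, -129,0,-9,0,0,0, -129,0,-9,0,0,0]'
python3 - <<'E'
from h import *
show(); c=shot('scene','s7.png')
a=c['img'][130:290,230:430,::-1]
cv2.imwrite('pics/v7.png',cv2.resize(np.ascontiguousarray(a),None,fx=3.5,fy=3.5))
print(go((578,271,84),-1.479))
E
```

```text
clock: 28.97
eef_pos: [650.2, -221.6, 218.6]
eef_rot: [-1.571, -0.0, -1.48]
wrist_force: [0.1, 0.2, 0.7]
finger_gap: 89.7
clock: 29.8
eef_pos: [597.6, 144.8, 222.2]
eef_rot: [-1.569, 0.0, -1.48]
wrist_force: [0.7, -0.4, 0.0]
finger_gap: 89.9
clock: 30.3
eef_pos: [577.3, 271.1, 221.5]
eef_rot: [-1.57, 0.0, -1.478]
wrist_force: [0.7, -0.3, -0.3]
finger_gap: 89.6
t 30.3 pos [577.3 271.1 221.5] rot [-1.57   0.    -1.478] F [ 0.7 -0.3 -0.3] gap 89.6
(array([ -0.9, 137.4,   0.4]), array([-0.03, -0.03,  0.  ]))
```

View pics/v7.png

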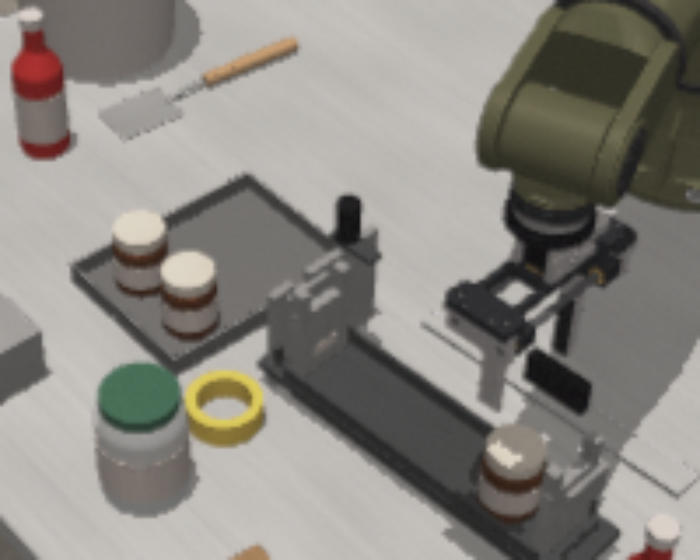

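Two jars stand in the tray, and the last is unmoved in the rack. Grasping it now.

```bash
python3 -m jog '[0,30,0,0,0,0, 0,60,0,0,0,0, 0,90,0,0,0,0, 0,115,0,0,0,0, 0,130,0,0,0,0, 0,137,0,0,0,0, 0,137,0,0,0,0, 0,137,0,0,0,0]' 94
python3 -m jog '[0,0,0,0,0,0, 0,0,0,0,0,0, 0,0,0,0,0,0, 0,0,0,0,0,0, 0,0,0,0,0,0, 0,0,0,0,0,0, 0,0,0,0,0,0, 0,0,0,0,0,0]' 50 10
python3 -m jog '[0,0,0,0,0,0, 0,0,0,0,0,0, 0,0,0,0,0,0]' 50 30
python3 -m jog '[0,-6,0,0,0,0, 0,-16,0,0,0,0, 0,-32,0,0,0,0, 0,-54,0,0,0,0, 0,-80,0,0,0,0, 0,-105,0,0,0,0, 0,-128,0,0,0,0, 0,-140,0,0,0,0, 0,-140,0,0,0,0, 0,-140,0,0,0,0]'
```

```text
clock: 31.02
eef_pos: [578.2, 269.9, 84.8]
eef_rot: [-1.57, 0.0, -1.481]
wrist_force: [-0.1, -0.2, -0.9]
finger_gap: 94.2
clock: 31.68
eef_pos: [577.6, 270.7, 83.9]
eef_rot: [-1.57, 0.0, -1.48]
wrist_force: [-0.2, -1.2, 3.2]
finger_gap: 59.9
clock: 31.93
eef_pos: [577.6, 270.7, 83.9]
eef_rot: [-1.57, 0.0, -1.48]
wrist_force: [-0.3, 0.3, 4.4]
finger_gap: 60.0
clock: 32.77
eef_pos: [577.4, 270.5, 223.2]
eef_rot: [-1.571, -0.0, -1.48]
wrist_force: [1.0, 0.6, -3.3]
finger_gap: 59.7
```

```bash
python3 -m jog '[10,0,0,0,0,0, 28,0,0,0,0,0, 55,0,0,0,0,0, 88,0,0,0,0,0, 123,0,0,0,0,0, 158,0,0,0,0,0, 193,0,0,0,0,0, 228,0,0,0,0,0, 263,0,0,0,0,0, 298,0,0,0,0,0]'
python3 -m jog '[35,0,0,0,0,0, 70,0,0,0,0,0, 105,0,0,0,0,0, 135,0,-15,0,0,0, 148,0,-40,0,0,0, 146,0,-65,0,0,0, 144,0,-85,0,0,0, 143,0,-95,0,0,0, 143,0,-98,0,0,0, 143,0,-98,0,0,0]'
python3 -m jog '[0,10,0,0,0,0, 0,30,0,0,0,0, 0,55,0,0,0,0, 0,82,0,0,0,0, 0,110,0,0,0,0, 0,135,0,0,0,0, 0,150,0,0,0,0, 0,158,0,0,0,0, 0,163,0,0,0,0, 0,163,0,0,0,0]'
python3 -m jog '[0,0,0,0,0,0, 0,1,0,0,0,0, 0,2,0,0,0,0, 0,3,0,0,0,0, 0,3,0,0,0,0, 0,3,0,0,0,0]'
```

```text
clock: 33.6
eef_pos: [603.8, -28.5, 222.0]
eef_rot: [-1.573, 0.0, -1.48]
wrist_force: [1.3, 1.2, -3.1]
finger_gap: 59.6
clock: 34.43
eef_pos: [519.3, -177.9, 222.9]
eef_rot: [-1.572, 0.001, -1.48]
wrist_force: [0.2, 0.7, -2.0]
finger_gap: 59.2
clock: 35.27
eef_pos: [520.0, -177.3, 59.7]
eef_rot: [-1.572, 0.001, -1.48]
wrist_force: [-0.1, 0.5, -2.6]
finger_gap: 59.7
clock: 35.77
eef_pos: [520.1, -177.5, 57.9]
eef_rot: [-1.571, -0.0, -1.48]
wrist_force: [-1.3, -0.2, -2.5]
finger_gap: 59.4
```

```bash
python3 -m jog '[0,0.6,0,0,0,0, 0,1.2,0,0,0,0, 0,1.8,0,0,0,0, 0,2.4,0,0,0,0, 0,2.4,0,0,0,0]'
```

```text
clock: 36.18
eef_pos: [520.0, -177.5, 55.9]
eef_rot: [-1.571, -0.0, -1.48]
wrist_force: [-4.6, 1.8, 6.2]
finger_gap: 59.4
```

```bash
python3 -m jog '[0,0,0,0,0,0, 0,0,0,0,0,0, 0,0,0,0,0,0, 0,0,0,0,0,0, 0,0,0,0,0,0, 0,-15,0,0,0,0, 0,-45,0,0,0,0, 0,-80,0,0,0,0, 0,-120,0,0,0,0, 0,-160,0,0,0,0]' 90
python3 -m jog '[-5,-5,-30,0,0,0, -15,-10,-65,0,0,0, -35,-10,-95,0,0,0, -70,-10,-105,0,0,0, -105,-10,-110,0,0,0, -145,-10,-110,0,0,0, -185,-10,-110,0,0,0, -225,-10,-110,0,0,0, -260,-10,-95,0,0,0, -295,-10,-80,0,0,0]' 60
python3 -m jog '[-30,0,10,0,0,0, -60,0,20,0,0,0, -80,0,20,0,0,0, -80,0,20,0,0,0, -80,0,20,0,0,0]'
python3 - <<'E'
from h import *
show(); c=shot('scene','s8.png');t=shot('top','t8.png')
a=c['img'][130:290,230:430,::-1]
cv2.imwrite('pics/v8.png',cv2.resize(np.ascontiguousarray(a),None,fx=3.5,fy=3.5))
cv2.imwrite('pics/v8t.png',cv2.resize(np.ascontiguousarray(t['img'][130:290,180:410,::-1]),None,fx=3,fy=3))
print(go((426.1,191.5,34.5),-1.48), proj(c,(426.1,191.5,48)))
E
```

```text
clock: 37.02
eef_pos: [519.6, -177.3, 216.9]
eef_rot: [-1.571, 0.0, -1.48]
wrist_force: [0.5, 0.0, -0.5]
finger_gap: 90.2
clock: 37.85
eef_pos: [413.2, 111.1, 225.9]
eef_rot: [-1.569, 0.0, -1.479]
wrist_force: [1.7, -1.1, 0.5]
finger_gap: 60.0
clock: 38.27
eef_pos: [425.9, 191.1, 225.0]
eef_rot: [-1.571, -0.0, -1.478]
wrist_force: [-0.1, 0.4, 0.3]
finger_gap: 59.6
t 38.27 pos [425.9 191.1 225. ] rot [-1.571 -0.    -1.478] F [-0.1  0.4  0.3] gap 59.6
(array([-1.600e+00,  1.908e+02,  1.000e-01]), array([0.01, 0.  , 0.01])) [390.15447257 234.25520478]
```

View pics/v8.png

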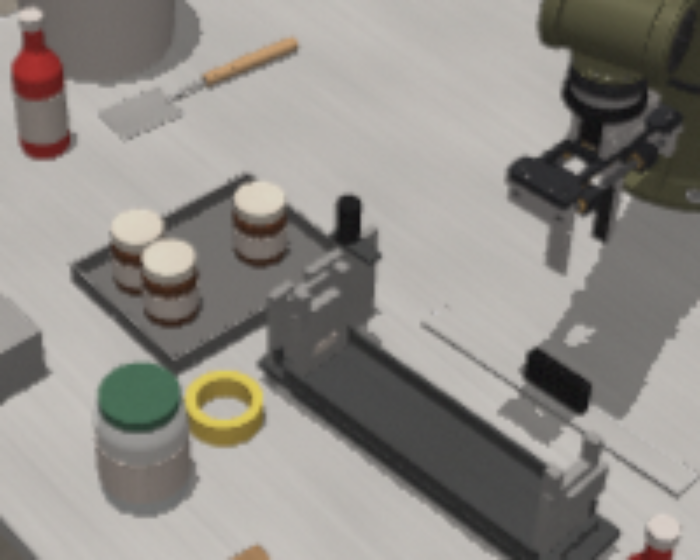

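View pics/v8t.png

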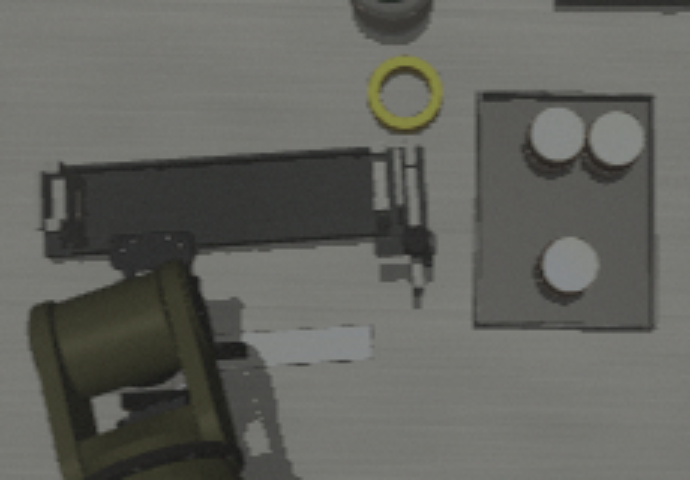

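```bash
python3 -m jog '[0,30,0,0,0,0, 0,65,0,0,0,0, 0,100,0,0,0,0, 0,135,0,0,0,0, 0,165,0,0,0,0, 0,182,0,0,0,0, 0,190,0,0,0,0, -1,190,0,0,0,0, -1,190,0,0,0,0]' 60
python3 -m jog '[0,0,0,0,0,0, 0,0,0,0,0,0, 0,0,0,0,0,0, 0,0,0,0,0,0, 0,0,0,0,0,0, 0,0,0,0,0,0, 0,0,0,0,0,0, 0,0,0,0,0,0]' 4 10
python3 -m jog '[0,0,0,0,0,0, 0,0,0,0,0,0, 0,0,0,0,0,0]' 4 40
python3 -m jog '[0,-6,0,0,0,0, 0,-16,0,0,0,0, 0,-36,0,0,0,0, 0,-66,0,0,0,0, 0,-100,0,0,0,0, 0,-135,0,0,0,0, 0,-165,0,0,0,0, 0,-185,0,0,0,0, 0,-191,0,0,0,0, 0,-191,0,0,0,0]'
```

```text
clock: 39.12
eef_pos: [426.6, 191.3, 36.1]
eef_rot: [-1.57, 0.0, -1.481]
wrist_force: [-0.2, 0.6, -0.6]
finger_gap: 60.0
clock: 39.78
eef_pos: [426.1, 191.5, 35.4]
eef_rot: [-1.571, 0.0, -1.48]
wrist_force: [0.7, -0.4, 0.8]
finger_gap: 16.3
clock: 40.03
eef_pos: [426.1, 191.5, 35.4]
eef_rot: [-1.571, 0.0, -1.48]
wrist_force: [-0.3, -0.4, 2.3]
finger_gap: 16.0
clock: 40.87
eef_pos: [426.3, 191.6, 227.7]
eef_rot: [-1.568, 0.001, -1.48]
wrist_force: [-0.0, 1.3, -3.4]
finger_gap: 15.8
```

```bash
python3 -m jog '[0,0,8,0,0,0, 0,0,24,0,0,0, 0,0,48,0,0,0, 0,0,75,0,0,0, 5,0,100,0,0,0, 12,0,122,0,0,0, 20,0,140,0,0,0, 27,0,150,0,0,0, 30,0,155,0,0,0, 30,0,155,0,0,0]'
python3 -m jog '[0,0,0,0,0,0, 0,0,0,0,0,0]'
python3 - <<'E'
from h import *
show(); c=shot('scene','s9.png')
print(go((583.1,175.7,165),-1.48))
cv2.imwrite('pics/v9.png',cv2.resize(np.ascontiguousarray(c['img'][150:300,290:430,::-1]),None,fx=4,fy=4))
E
```

```text
clock: 41.7
eef_pos: [583.6, 175.0, 224.1]
eef_rot: [-1.574, -0.001, -1.481]
wrist_force: [-0.6, -0.4, -2.1]
finger_gap: 15.8
clock: 41.87
eef_pos: [582.6, 176.1, 225.8]
eef_rot: [-1.572, -0.0, -1.479]
wrist_force: [-0.3, 0.1, -2.0]
finger_gap: 15.9
t 41.87 pos [582.6 176.1 225.8] rot [-1.572 -0.    -1.479] F [-0.3  0.1 -2. ] gap 15.9
(array([ 0.5, 61.2,  0.5]), array([ 0.02,  0.04, -0.  ]))
```

View pics/v9.png

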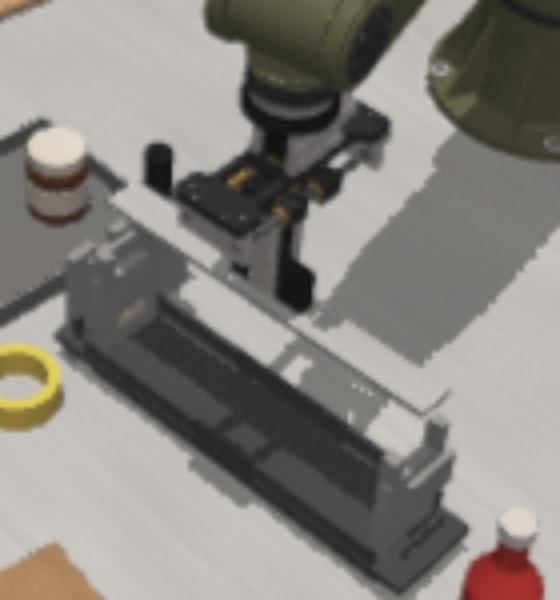

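```bash
python3 -m jog '[0.5,10,0.5,0,0,0, 0.5,22,0.5,0,0,0, 0.5,34,0.5,0,0,0, 0.5,42,0.5,0,0,0, 0.5,42,0.5,0,0,0, 0.5,42,0.5,0,0,0]'
python3 -m jog '[0,2,0,0,0,0, 0,5,0,0,0,0, 0,8,0,0,0,0, 0,11,0,0,0,0, 0,11,0,0,0,0, 0,11,0,0,0,0]'
python3 -m jog '[0,2,0,0,0,0, 0,4,0,0,0,0, 0,6,0,0,0,0, 0,8,0,0,0,0, 0,10,0,0,0,0, 0,12,0,0,0,0, 0,12,0,0,0,0, 0,12,0,0,0,0]'
```

```text
clock: 42.42
eef_pos: [583.5, 175.2, 183.6]
eef_rot: [-1.572, -0.0, -1.48]
wrist_force: [-0.0, -0.3, -1.5]
finger_gap: 15.7
clock: 42.92
eef_pos: [583.7, 175.3, 173.1]
eef_rot: [-1.571, 0.0, -1.48]
wrist_force: [0.2, -0.2, -2.1]
finger_gap: 15.4
clock: 43.58
eef_pos: [583.7, 175.3, 161.2]
eef_rot: [-1.571, 0.0, -1.48]
wrist_force: [0.4, 0.0, -2.3]
finger_gap: 15.7
```

```bash
python3 -m jog '[0,1.5,0,0,0,0, 0,3,0,0,0,0, 0,4.5,0,0,0,0, 0,6,0,0,0,0, 0,6.5,0,0,0,0, 0,6.5,0,0,0,0]'
python3 -m jog '[0,0.6,0,0,0,0, 0,1.2,0,0,0,0, 0,1.8,0,0,0,0, 0,1.8,0,0,0,0]'
```

```text
clock: 44.08
eef_pos: [583.7, 175.2, 154.6]
eef_rot: [-1.571, -0.0, -1.48]
wrist_force: [-0.8, 1.0, -2.5]
finger_gap: 15.9
clock: 44.42
eef_pos: [583.7, 175.3, 153.4]
eef_rot: [-1.57, 0.0, -1.48]
wrist_force: [-1.8, -0.4, 1.7]
finger_gap: 15.7
```

```bash
python3 -m jog '[0,0,0,0,0,0, 0,0,0,0,0,0, 0,0,0,0,0,0, 0,0,0,0,0,0, 0,0,0,0,0,0, 0,-15,0,0,0,0, 0,-40,0,0,0,0, 0,-65,0,0,0,0, 0,-90,0,0,0,0, 0,-90,0,0,0,0]' 50
python3 -m jog '[30,0,-8,0,0,0, 65,0,-20,0,0,0, 100,0,-35,0,0,0, 135,0,-50,0,0,0, 165,0,-62,0,0,0, 185,0,-70,0,0,0, 191,0,-70,0,0,0, 191,0,-70,0,0,0, 191,0,-70,0,0,0]' 70
python3 - <<'E'
from h import *
show(); c=shot('scene','s10.png');t=shot('top','t10.png')
print(go((531,-21.5,169),-1.485))
a=c['img'][150:300,290:430,::-1];b=t['img'][150:250,180:330,::-1]
cv2.imwrite('pics/v10.png',cv2.resize(np.ascontiguousarray(a),None,fx=4,fy=4))
cv2.imwrite('pics/v10t.png',cv2.convertScaleAbs(cv2.resize(np.ascontiguousarray(b),None,fx=5,fy=5),alpha=1.6))
E
```

```text
clock: 45.25
eef_pos: [585.0, 175.6, 248.3]
eef_rot: [-1.563, 0.001, -1.48]
wrist_force: [0.0, 0.3, 0.6]
finger_gap: 50.3
clock: 46.0
eef_pos: [531.6, -20.8, 242.8]
eef_rot: [-1.571, 0.0, -1.48]
wrist_force: [0.0, -0.1, -0.2]
finger_gap: 70.0
t 46.0 pos [531.6 -20.8 242.8] rot [-1.571  0.    -1.48 ] F [ 0.  -0.1 -0.2] gap 70.0
(array([ 1.3, 73.7, -0.8]), array([ 0.01,  0.37, -0.01]))
```

View pics/v10.png

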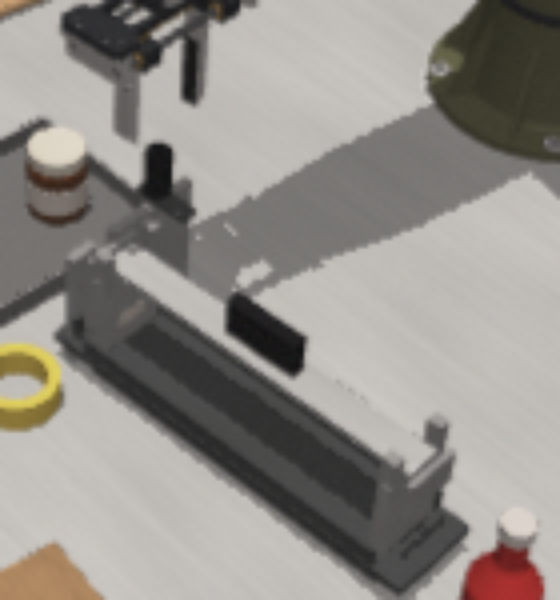

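View pics/v10t.png

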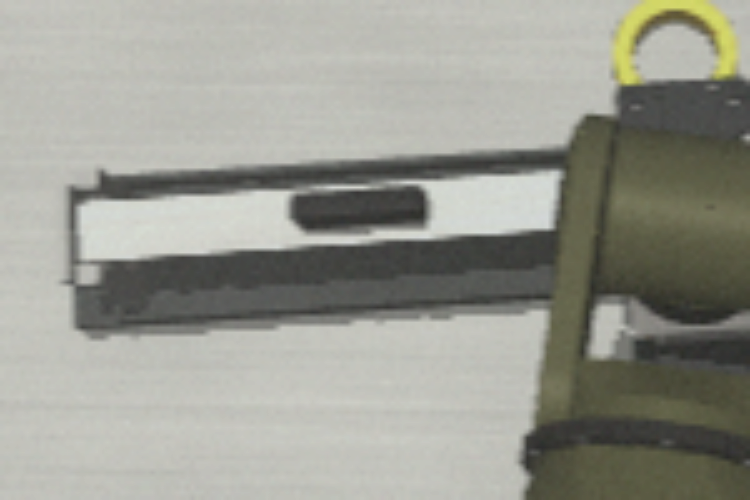

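Strip is seated in both brackets. Now the keeper goes back.

```bash
python3 -m jog '[1,25,-0.5,0,0.3,0, 1,50,-0.5,0,0.3,0, 1,68,-0.5,0,0.3,0, 1,74,-0.5,0,0.3,0, 1,74,-0.5,0,0.3,0, 1,74,-0.5,0,0.3,0]' 70
python3 -m jog '[0,0,0,0,0,0, 0,0,0,0,0,0, 0,0,0,0,0,0, 0,0,0,0,0,0, 0,0,0,0,0,0, 0,0,0,0,0,0, 0,0,0,0,0,0, 0,0,0,0,0,0]' 10 10
python3 -m jog '[0,0,0,0,0,0, 0,0,0,0,0,0, 0,0,0,0,0,0]' 10 25
python3 -m jog '[0,-7,0,0,0,0, 0,-14,0,0,0,0, 0,-20.5,0,0,0,0, 0,-20.5,0,0,0,0, 0,-20.5,0,0,0,0]'
python3 -m jog '[0,0,10,0,0,0, 0,0,20,0,0,0, 0,0,30,0,0,0, 0,0,40,0,0,0, 0,0,50,0,0,0, 0,0,60,0,0,0, 0,0,70,0,0,0, 0,0,70,0,0,0, 0,0,70,0,0,0]'
```

```text
clock: 46.6
eef_pos: [531.4, -21.8, 169.7]
eef_rot: [-1.57, -0.0, -1.484]
wrist_force: [-0.7, 0.1, 1.7]
finger_gap: 70.3
clock: 47.27
eef_pos: [531.0, -22.4, 169.1]
eef_rot: [-1.571, -0.0, -1.485]
wrist_force: [0.2, 0.2, -0.0]
finger_gap: 25.6
clock: 47.52
eef_pos: [531.0, -22.4, 169.0]
eef_rot: [-1.571, -0.0, -1.485]
wrist_force: [-0.4, -1.2, 1.1]
finger_gap: 26.0
clock: 47.93
eef_pos: [531.2, -22.3, 190.0]
eef_rot: [-1.57, -0.0, -1.485]
wrist_force: [1.3, -0.7, -1.0]
finger_gap: 25.3
clock: 48.68
eef_pos: [600.6, -16.3, 189.0]
eef_rot: [-1.571, 0.0, -1.485]
wrist_force: [-0.4, -0.5, -1.8]
finger_gap: 25.6
```

```bash
python3 -m jog '[0,5,0,0,0,0, 0,10,0,0,0,0, 0,15,0,0,0,0, 0,20,0,0,0,0, 0,20,0,0,0,0, 0,20,0,0,0,0]'
python3 -m jog '[0,0.5,0,0,0,0, 0,1,0,0,0,0, 0,1,0,0,0,0]'
python3 -m jog '[0,0,0,0,0,0, 0,0,0,0,0,0, 0,0,0,0,0,0, 0,0,0,0,0,0, 0,0,0,0,0,0, 0,0,0,0,0,0, 0,-30,0,0,0,0, 0,-65,0,0,0,0, 0,-100,0,0,0,0, 0,-130,0,0,0,0]' 70
python3 -m jog '[0,-10,-38,0,0,0, 0,-20,-76,0,0,0, 0,-20,-114,0,0,0, 0,-20,-152,0,0,0, 0,-20,-190,0,0,0, 0,-20,-220,0,0,0, 0,-20,-220,0,0,0]'
python3 - <<'E'
from h import *
show(); c=shot('scene','s11.png');t=shot('top','t11.png')
print('exp',proj(c,W((0,-189,186))),proj(c,W((0,-189,202))))
a=c['img'][150:300,290:430,::-1];b=t['img'][150:250,180:330,::-1]
cv2.imwrite('pics/v11.png',cv2.resize(np.ascontiguousarray(a),None,fx=4,fy=4))
cv2.imwrite('pics/v11t.png',cv2.convertScaleAbs(cv2.resize(np.ascontiguousarray(b),None,fx=5,fy=5),alpha=1.6))
cv2.imwrite('pics/v11d.png',cv2.resize(np.ascontiguousarray(c['img'][130:290,230:430,::-1]),None,fx=3.5,fy=3.5))
E
```

```text
clock: 49.18
eef_pos: [600.6, -16.3, 169.2]
eef_rot: [-1.571, 0.0, -1.485]
wrist_force: [0.6, 0.1, -1.5]
finger_gap: 26.0
clock: 49.43
eef_pos: [600.9, -16.3, 169.0]
eef_rot: [-1.57, -0.0, -1.485]
wrist_force: [-0.6, -0.3, 3.9]
finger_gap: 26.0
clock: 50.27
eef_pos: [600.6, -16.3, 301.0]
eef_rot: [-1.57, -0.0, -1.485]
wrist_force: [0.3, -0.2, 0.2]
finger_gap: 70.2
clock: 50.85
eef_pos: [378.1, -35.3, 319.3]
eef_rot: [-1.569, -0.001, -1.486]
wrist_force: [-0.5, 0.1, -0.6]
finger_gap: 70.0
t 50.85 pos [378.1 -35.3 319.3] rot [-1.569e+00 -1.000e-03 -1.486e+00] F [-0.5  0.1 -0.6] gap 70.0
exp [315.70732849 196.33725639] [315.75393286 192.83102236]
```

View pics/v11.png

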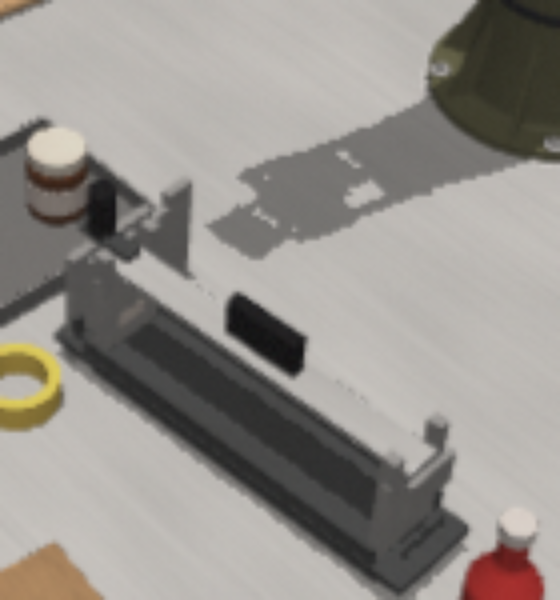

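View pics/v11t.png

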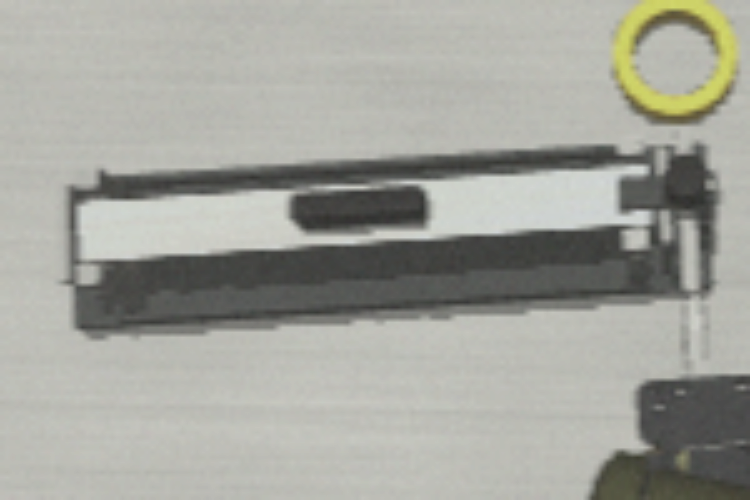

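View pics/v11d.png

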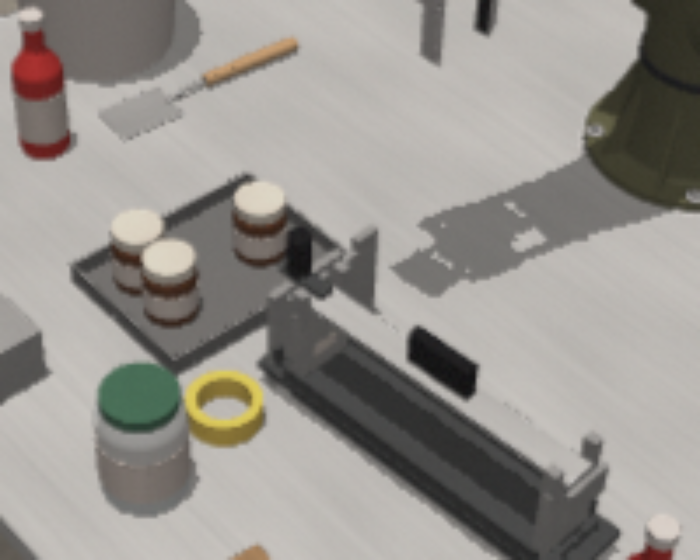

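```bash
python3 - <<'E'
from h import *
a=cv2.imread('pics/scene0.png').astype(int);b=cv2.imread('pics/s11.png').astype(int)
# knob/strip/bystander regions vs start
for n,(x0,y0,x1,y1) in {'knob':(308,190,326,216),'block':(344,218,370,246),'bigjar':(255,232,286,276),'tape':(280,232,308,258),'sauce0':(230,130,252,178),'scraper':(258,138,318,168),'sauce1':(400,275,428,326)}.items(): print(n,np.abs(a-b)[y0:y1,x0:x1].mean().round(1))
print(manip.sign_off())
E
```

```text
knob 7.8
block 11.1
bigjar 3.7
tape 4.2
sauce0 3.8
scraper 4.8
sauce1 4.0
the job is handed in; nothing more can be done
None
```

The job is done and handed in at about 51 s on the robot's clock, with every step carried out in the order asked. I put the keeper's knob in the free notch and laid the strip aside. All three jars in the rack were set down in the tray, each lowered until the wrist force showed contact. The strip then went back in both brackets and the knob back down in the locking notch over the strip's end.

**Last checks:**
- **Knob:** its top sat within about 0.6 px of where it should be when fully down in the locking notch.
- **Strip:** it looks seated in both brackets in both pictures, with the gripper at the same height as when it first held it (about 153 mm).
- **Jars:** all three stand upright on the tray floor.
- **Bystanders:** the big jar, tape, scraper and both bottles show no change from the first picture. The robot had moved well clear.

**What disagreed:**
- **Moved jar:** one jar moved 2–3 cm after I set it down, most likely the announced knock, and now stands right beside, perhaps touching, its neighbour. It is still upright and in the tray, so I left it there.
- **Picture differences:** the knob and grip-block areas differ slightly more from the first picture than the bystanders do (8 and 11 grey levels against about 4). I put that down to the strip lying a millimetre or two differently and the jars and shadows having changed.

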